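# Lock the sample stage and start the scan

## Robot

A 6-joint arm with a two-finger parallel gripper is mounted at the origin on the work surface. World frame = base frame: x ahead of the robot, y to its left, z up, the work surface at z = 0. Lengths are in m, angles in rad, forces in N, time in s.
With the tool pointing down it reaches from about 0.35 to 0.875 m from the base axis. Payload 15.5 kg.
Tool frame: the origin (TCP) lies at the very end of the fingers, on their centre line; the grasp point (between the pads) lies 19 mm behind it; z points along the fingers, x is the direction in which the jaws open and shut, and the axes are right-handed (so a half turn about z gives the same grasp; the last joint's range is limited). The gripper opens to 85 mm and grips with 20 to 120 N. Pads are 22 mm wide; open, the fingers measure 114 mm over their backs; the gripper's body (76 mm by 85 mm) begins 54 mm behind the grasp point. The pads swing forward as they close: fully open they stand 13 mm farther back than shut.
Start: joints at [-1.238, 0.494, 1.345, -0, 1.302, -0.096], TCP at [0.26, -0.568, 0.204] pointing down, gripper open.
Joint ranges: [-2.91, 2.91], [-0.82, 2.16], [0.22, 2.67], [-1.22, 4.37], [0.12, 2.79], [-3.08, 3.08]. Speed limits (rad/s): [1.89, 1.89, 2.57, 3.01, 3.01, 3.01].

## Interface

Orientations are given as a rotation vector (axis times angle).
In Python, from plant import readout, get_image, job gives the robot as it stands.
- The arm moves only by the tool arm_command, never from a script. Its argument "deltas" is a list of rows, each an object with "linear": the shift along the tool's x, y, z in mm, a list of three; "roll": the turn about the tool's z in degrees. A call has exactly 8 rows; each row is the pose to reach, as a shift and turn from the pose commanded when the call began, along the tool's axes at that moment; what a row does not reach only later rows make up. A row lasts 1/12 s, in which the tool goes at most 41.7 mm and 7.16 degrees, less where a joint would pass 70% of its speed; a pose out of reach is approached as far as the arm can. A call with a gripper value outside its range is refused whole. "grip" is the finger opening in mm, from 0 to 85.4, set as the call begins (left out, the last holds). The fingers move at their own pace and stop on an object; "squeeze" is the grip in N (left out, the last holds). Time passes only in rows, so rows that repeat a pose let the fingers close, or fill a call up. It gives the time, the measured TCP pose, the force and the opening at its end, in the units of the state.
- readout.state(): the state, without advancing time (a new reading comes with each control period).
- get_image(name): name is "scene" or "top" or "wrist"; returns a dict with "color" (384x512x3 uint8, blue, green, red), "camera_matrix" (3x3 intrinsics, pixels), "world_to_cam" (4x4, takes a point from world to camera coordinates). Camera axes: x right, y down, z forward; pixel columns grow to the right and rows downward; lengths in m; the calibration is good to about 2 mm. A picture is of the moment at which its call begins. There is no depth.
- job.hand_in(): hands the job in, once; it reports no verdict.
The state is a dict: "t": time; "joint_positions": joint angles; "dq": joint speeds; "joint_torque": joint torques, N m; "tool_pos": TCP position; "eef_rot": TCP orientation; "contact_force": force on the tool from outside, world axes, zero at the start; "moment": the same for the moment, N m; "finger_gap": opening from 0.0 (shut) to 1.0 (fully open).
Only numpy, scipy, OpenCV 4.12 (cv2) and the standard library are available. Lean on these libraries where they do the work, as an engineer would, in place of code of your own. Each camera call takes 0.05 s, during which the arm holds its last target.

## Task

Lock the sample stage for a scan: with a fingertip, push its lock lever out of the open position, through the half-lock click in the middle and on to the fully locked stop at the other end, without forcing it hard against the stop. Once it is locked, press the low flat start button on the control box fully down and let go, leaving the taller mushroom-shaped stop button beside it alone. Pick nothing up, and leave everything else where it stands.

Things in the scene. Friction and masses are not known exactly. Their poses are not given: they have to be found in the camera images.
- stage: The sample stage: a fixed grey block 220 x 220 mm, flat aluminium top 50 mm above the table. Origin at the centre of its underside; x to its rear (away from the robot at yaw 0), y to its left, z up. A round disc (radius 46, top at z 62 mm) is centred 56 mm behind the origin; the lock lever sweeps over the front half. Two 10 mm stop pins, top z 62 mm, flank the lever 42 mm from its pivot.
- lever_pivot (a point): The lever's vertical pivot axis, at stage frame (-5, 0, 50) mm, axes as the stage's. A sprung ball clicks over four ridges as the lever turns, at 0.11, 0.5, 0.7 and 1.13 rad, each taking about 5 N at the knob; between them the lever moves with about 1 N and stays where it is left. It drops into half-lock between 0.5 and 0.7, and once past 1.13 it is drawn home to the locked stop and held there.
- lock_lever (a joint): Angle of the lock lever in rad, growing counterclockwise seen from above. 0 = open: the lever points 0.6 rad to the stage's left (+y) of the stage's -x. 0.6 = half-lock detent: it points along the stage's -x. 1.2 = fully locked: 0.6 rad to the stage's right (-y) of -x, against a rigid stop.
- lever_knob: The upright black knob on the lever's end: a cylinder 18 mm in diameter, 50 mm tall, 85 mm from the pivot axis, turning with the lever. Origin at the centre of its underside, 60 mm above the table; top at 110 mm. The flat steel arm from the pivot to it is 12 mm wide, its top 63 mm above the table (65 mm at the hub, radius 13 mm).
- knob_top (a point): Centre of the knob's top, 110 mm above the table.
- control_box: The control box: fixed, dark, 100 (x) x 135 (y) mm, 45 mm tall, with two push buttons on top, to the right or to the left of the stage (the joystick is on the other side). Origin at the centre of its underside, z up. Start button at its y = +35 mm, stop button at y = -35 mm.
- start_button (a joint): Travel of the start button in m: 0 up, 0.006 fully down; sprung, about 5 N to hold it fully down.
- start_top (a point): Centre of the start button's flat top: a low round cap 30 mm in diameter, 9 mm above the box, 54 mm above the table.
- stop_button (a joint): Travel of the stop button in m: 0 up; must stay up.
- stop_top (a point): Centre of the top of the mushroom-shaped stop button: 38 mm in diameter, 32 mm above the box, 77 mm above the table.
- joystick: A fixed joystick box, 100 x 135 x 40 mm, with an upright stick in the middle, its ball top 107 mm above the table. Not needed. Origin at the centre of its underside.
- objective: A loose microscope objective standing on the stage's sample disc: steel, 34 mm in diameter, 36 mm tall, its top 98 mm above the table. Origin at the centre of its underside. Leave it.
- slide_box: A loose white slide box, 60 x 80 x 30 mm, on the table. Origin at the centre of its underside. Leave it.
- weigh_dish: A loose aluminium weighing dish, 64 mm across, 18 mm tall. Origin at the centre of its underside. Leave it.
- jar: A loose amber sample jar, 44 mm in diameter, 60 mm tall. Origin at the centre of its underside. Leave it.
- gauge_block: A loose steel gauge block, 35 x 30 x 12 mm, on the table in front of the stage. Origin at the centre of its underside. Leave it.
- driver: A loose black screwdriver 150 mm long, 26 mm thick, lying on the table. Origin at its middle, on its underside; x along it. Leave it.
Mind the look-alikes: they are no part of the job. What is shaped like the control_box but purple is not meant.

How it is judged:
By the outcome, as a careful person would: the job done as asked, in the order asked, and still so for the second after the job is handed in, with the robot touching nothing.
It also fails if it takes over 42 s, if anything falls off the work surface, if the arm or the gripper's body presses on something with over 40 N, if the wrist force passes 120 N, or if a joint passes its speed limit or range.

## Working session

There is one attempt and no reset: what is moved stays moved. The work goes in short steps, Python scripts to look and compute and a tool call to move; the robot and the scene stay as the last step left them, time stands still between calls to the robot, and variables do not carry over. Pictures are saved under pics/ and viewed, and the job is handed in when it is done.

Besides the shell and the picture viewer there is one more tool, called as name(argument=value, ...), one argument or row to a line, values as JSON. arm_command: Moves the arm, as the interface text tells. Its arguments: {"type":"object","properties":{"deltas":{"type":"array"},"grip":{"type":"number"},"squeeze":{"type":"number"}},"required":["deltas"]}

```bash
mkdir -p pics; ls; python3 - <<'E'
from plant import readout,get_image
import cv2,numpy as np
print(readout.state())
for n in ("scene","top","wrist"):
    d=get_image(n); cv2.imwrite(f"pics/{n}0.png",d["color"]); np.savez(f"{n}0.npz",**d)
    print(n,d["camera_matrix"].tolist(),np.round(d["world_to_cam"],4).tolist())
E
```

```text
pics
{'t': 0.0, 'joint_positions': array([-1.23751331e+00,  4.94181982e-01,  1.34612606e+00, -2.75537139e-05,
        1.30249287e+00, -9.55102984e-02]), 'dq': array([-0.00132395,  0.00030517,  0.00066138, -0.000644  , -0.00034319,
       -0.00079623]), 'joint_torque': array([-2.66570038e-03, -8.82157016e+01, -3.83865166e+01, -1.38949076e-04,
        1.03222692e-02,  9.02466240e-06]), 'tool_pos': array([ 0.25971926, -0.56805454,  0.20370274]), 'eef_rot': array([-2.64260571e+00,  1.69754980e+00,  1.51717596e-03]), 'contact_force': array([ 0.52917569, -0.20673104,  0.56173746]), 'moment': array([ 0.00437968, -0.00323047, -0.00769439]), 'finger_gap': 0.9989656298363877}
scene [[495.61609580347755, 0.0, 260.84336528581804], [0.0, 495.61609580347755, 186.56850146263054], [0.0, 0.0, 1.0]] [[0.3696, 0.9291, -0.0118, -0.3164], [0.7549, -0.3077, -0.5792, -0.3313], [-0.5417, 0.2051, -0.8151, 1.8062], [0.0, 0.0, 0.0, 1.0]]
top [[350.86756618373795, 0.0, 256.81102540901367], [0.0, 350.86756618373795, 185.3508317170384], [0.0, 0.0, 1.0]] [[-0.0167, -0.9998, -0.0106, 0.1372], [-0.9892, 0.0181, -0.1451, 0.5421], [0.1453, 0.0081, -0.9894, 1.0623], [0.0, 0.0, 0.0, 1.0]]
wrist [[343.99596374001743, 0.0, 261.14320663258803], [0.0, 343.99596374001743, 188.06600561934607], [0.0, 0.0, 1.0]] [[0.4155, -0.9096, -0.0007, -0.6245], [-0.8642, -0.395, 0.3117, -0.0393], [-0.2838, -0.1289, -0.9502, 0.3804], [0.0, 0.0, 0.0, 1.0]]
```

View pics/scene0.png

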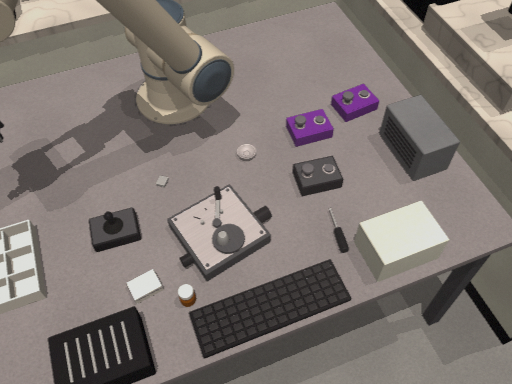

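View pics/top0.png

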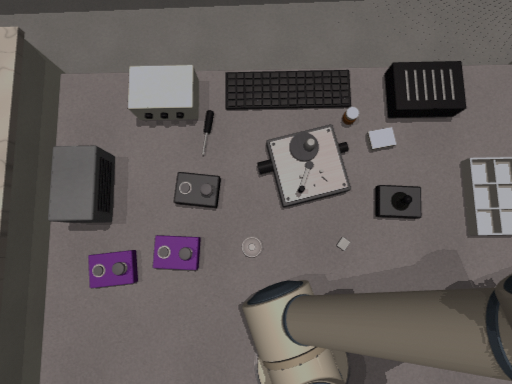

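View pics/wrist0.png

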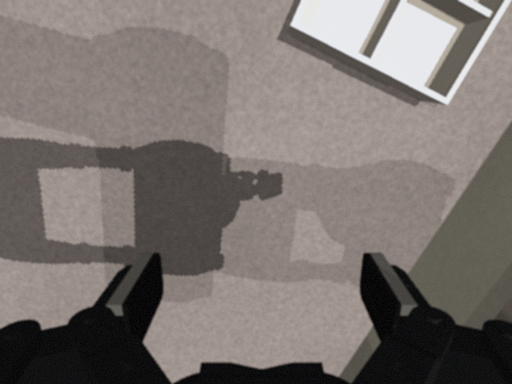

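```bash
python3 - <<'E'
import cv2
a=cv2.imread("pics/top0.png")[115:220,165:360]; cv2.imwrite("pics/topc.png",cv2.resize(a,None,fx=4,fy=4,interpolation=cv2.INTER_CUBIC))
a=cv2.imread("pics/scene0.png")[145:280,160:350]; cv2.imwrite("pics/scenec.png",cv2.resize(a,None,fx=4,fy=4,interpolation=cv2.INTER_CUBIC))
E
```

```text
(no output)
```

View pics/topc.png

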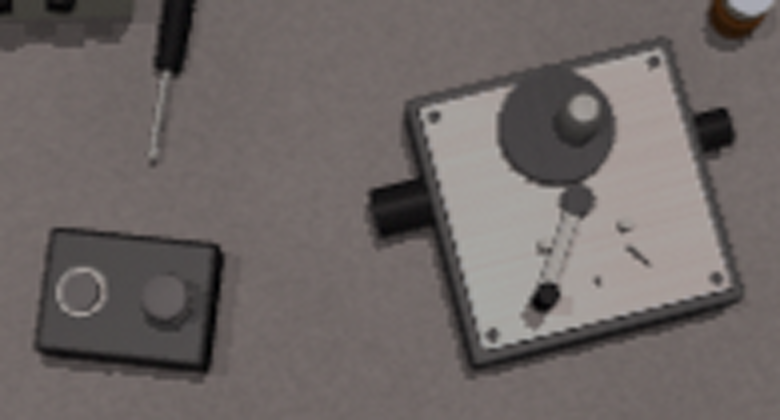

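View pics/scenec.png

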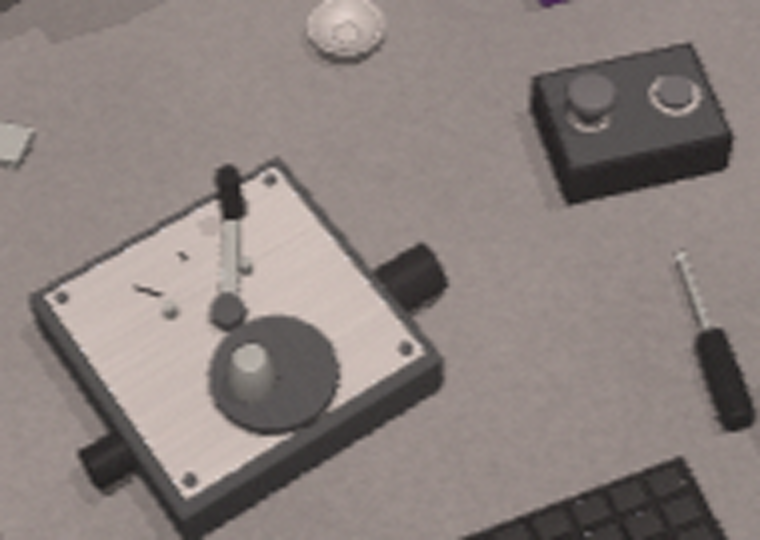

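```bash
cat > h.py <<'E'
import numpy as np,cv2
def ray(d,uv,z):
    K=d["camera_matrix"];T=d["world_to_cam"];R=T[:3,:3];t=T[:3,3]
    c=-R.T@t; v=R.T@np.linalg.solve(K,np.array([uv[0],uv[1],1.]))
    return c+v*(z-c[2])/v[2]
def proj(d,p):
    T=d["world_to_cam"];q=d["camera_matrix"]@(T[:3,:3]@np.asarray(p,float)+T[:3,3]);return q[:2]/q[2]
E
python3 - <<'E'
from h import *
top=dict(np.load("top0.npz"));sc=dict(np.load("scene0.npz"))
def f(d,o,pts,z,nm):
    w=np.array([ray(d,(x/4+o[0]-.375,y/4+o[1]-.375),z)[:2] for x,y in pts]);print(nm,w.round(4).tolist());return w
for d,o,S,nm in ((top,(165,115),dict(cor=[(433,117),(654,62),(716,278),(491,335)],piv=[(577,200)],disc=[(556,125)],knob=[(545,293)],start=[(81,292)],stop=[(163,298)],box=[(52,230),(218,245),(208,370),(38,348)]),"top"),
                 (sc,(160,145),dict(cor=[(190,481),(62,298),(270,180),(405,348)],piv=[(228,308)],disc=[(274,374)],knob=[(227,172)],start=[(676,92)],stop=[(590,95)],box=[]),"scene")):
    w=f(d,o,S["cor"],.05,nm+" cor");m=w.mean(0);e=(w[0]-w[3])+(w[1]-w[2]);print(" centre",m,"yaw",np.arctan2(e[1],e[0]) , [np.linalg.norm(w[i]-w[i-1]).round(4) for i in range(4)])
    for k,z in (("piv",.065),("disc",.062),("knob",.11),("start",.054),("stop",.077)): f(d,o,S[k],z,nm+" "+k)
E
```

```text
top cor [[0.6748, 0.0745], [0.7164, -0.1022], [0.5419, -0.1422], [0.5005, 0.0337]]
 centre [ 0.6084026  -0.03403199] yaw 0.22777640281870049 [np.float64(0.179), np.float64(0.1815), np.float64(0.179), np.float64(0.1807)]
top piv [[0.6026, -0.0346]]
top disc [[0.6633, -0.0209]]
top knob [[0.5243, -0.002]]
top start [[0.5393, 0.3512]]
top stop [[0.5303, 0.2838]]
scene cor [[0.7189, -0.1028], [0.5442, -0.1435], [0.5024, 0.0315], [0.6769, 0.072]]
 centre [ 0.61059477 -0.03570244] yaw -1.3356357809710488 [np.float64(0.1799), np.float64(0.1794), np.float64(0.18), np.float64(0.1791)]
scene piv [[0.6069, -0.0361]]
scene disc [[0.6684, -0.0232]]
scene knob [[0.5253, -0.0052]]
scene start [[0.5454, 0.3508]]
scene stop [[0.5384, 0.2791]]
```

Candidates for the box in the top view are the dark box at (198,190), purple at (177,253) and purple at (112,269). I choose the dark one. On it, the start button is the low ringed cap at top (185,188), and the mushroom stop button is at (206,189). The crop confirms both. The lever is at open: the knob sits at about (0.525,-0.004) and the stage yaw is about 0.231. Next I travel high with the fingers shut and roll the tool to line up with the stage.

arm_command(
  deltas=[
    {"linear": [-15, -15, 0], "roll": -4},
    {"linear": [-40, -43, 0], "roll": -9},
    {"linear": [-68, -74, 0], "roll": -14},
    {"linear": [-96, -105, 0], "roll": -19},
    {"linear": [-124, -136, 0], "roll": -24},
    {"linear": [-152, -167, 0], "roll": -29},
    {"linear": [-180, -198, 0], "roll": -34},
    {"linear": [-208, -229, 0], "roll": -39},
  ],
  grip=0,
  squeeze=40,
)

```text
t: 0.82
tool_pos: [0.3816, -0.2827, 0.2043]
eef_rot: [-3.06, 0.712, -0.0]
contact_force: [2.0, -1.0, -0.4]
finger_gap: -0.001
```

```bash
cat >> h.py <<'E'
from scipy.spatial.transform import Rotation as Ro
YAW=.231; PIV=np.array([.6046,-.0361]); 
def st2w(x,y): c,s=np.cos(YAW),np.sin(YAW); return PIV+np.array([c*x-s*y,s*x+c*y])/1000
def goal(s,w,yaw=None):
    R=Ro.from_rotvec(s["eef_rot"]).as_matrix(); d=R.T@(np.asarray(w)-s["tool_pos"])*1000
    a=np.arctan2(R[1,0],R[0,0]); r=None if yaw is None else np.degrees(-(yaw-a))
    print("pos",s["tool_pos"].round(4),"F",s["contact_force"].round(2),"linear",d.round(1),"roll",r,"yaw",a)
E
python3 - <<'E'
from h import *; from plant import readout
s=readout.state(); g=st2w(-70,83); print(g,s["t"]); goal(s,[*g,.2],YAW)
E
```

```text
[0.51745641 0.02866877] 0.8167
pos [ 0.3816 -0.2827  0.2043] F [ 2.03 -0.97 -0.36] linear [ -15.6 -339.4    4.3] roll -39.444062733626986 yaw -0.457428765064986
```

arm_command(
  deltas=[
    {"linear": [-2, -41, 1], "roll": -5},
    {"linear": [-4, -82, 2], "roll": -10},
    {"linear": [-6, -123, 3], "roll": -15},
    {"linear": [-8, -164, 4], "roll": -20},
    {"linear": [-10, -205, 4], "roll": -25},
    {"linear": [-12, -246, 4], "roll": -30},
    {"linear": [-14, -287, 4], "roll": -35},
    {"linear": [-15.5, -325, 4], "roll": -39.4},
  ],
)

```text
t: 1.48
tool_pos: [0.5126, 0.0157, 0.2003]
eef_rot: [-3.121, -0.362, -0.0]
contact_force: [2.3, -0.3, -0.0]
finger_gap: -0.001
```

arm_command(
  deltas=[
    {"linear": [0, -7, 10], "roll": 0},
    {"linear": [0, -14, 25], "roll": 0},
    {"linear": [0, -14, 40], "roll": 0},
    {"linear": [0, -14, 55], "roll": 0},
    {"linear": [0, -14, 70], "roll": 0},
    {"linear": [0, -14, 70], "roll": 0},
    {"linear": [0, -14, 70], "roll": 0},
    {"linear": [0, -14, 70], "roll": 0},
  ],
)

```text
t: 2.15
tool_pos: [0.5094, 0.0269, 0.1309]
eef_rot: [3.121, 0.355, 0.001]
contact_force: [0.9, 0.2, -0.5]
finger_gap: 0.004
```

```bash
python3 - <<'E'
from h import *; from plant import readout,get_image
s=readout.state(); g=st2w(-70,83); print(g,s["t"]); goal(s,[*g,.08],YAW)
a=get_image("top");b=get_image("scene")
A=cv2.resize(a["color"][120:215,250:360],None,fx=4,fy=4,interpolation=cv2.INTER_CUBIC);B=cv2.resize(b["color"][145:280,160:300],None,fx=3,fy=3,interpolation=cv2.INTER_CUBIC)
H=max(len(A),len(B));o=np.zeros((H,A.shape[1]+B.shape[1],3),np.uint8);o[:len(A),:A.shape[1]]=A;o[:len(B),A.shape[1]:]=B
cv2.imwrite("pics/p1.png",o[:,:800] if o.shape[1]>800 else o);print(o.shape)
E
```

```text
[0.51745641 0.02866877] 2.15
pos [0.5094 0.0269 0.1309] F [ 0.93  0.15 -0.51] linear [ 8.2  0.  50.9] roll -0.27018895121849285 yaw 0.22628431319872697
(405, 860, 3)
```

View pics/p1.png

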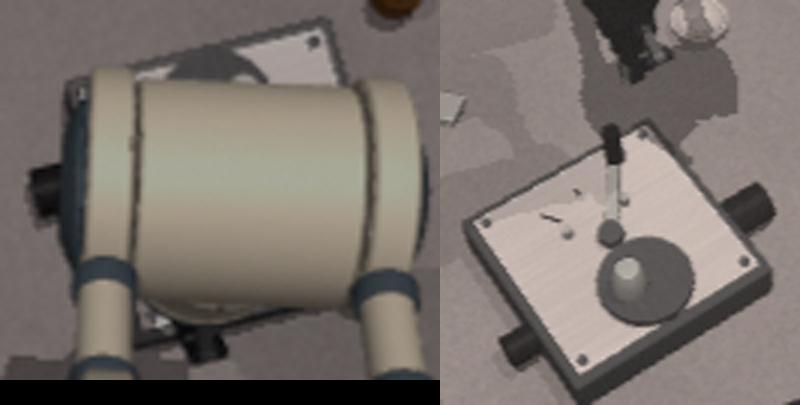

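arm_command(
  deltas=[
    {"linear": [2, 0, 10], "roll": 0},
    {"linear": [5, 0, 20], "roll": 0},
    {"linear": [8, 0, 30], "roll": 0},
    {"linear": [8, 0, 40], "roll": 0},
    {"linear": [8, 0, 51], "roll": 0},
    {"linear": [8, 0, 51], "roll": 0},
    {"linear": [8, 0, 51], "roll": 0},
    {"linear": [8, 0, 51], "roll": 0},
  ],
)

```text
t: 2.92
tool_pos: [0.5169, 0.0288, 0.0793]
eef_rot: [-3.121, -0.355, 0.0]
contact_force: [1.2, 0.6, 0.6]
finger_gap: 0.002
```

```bash
python3 - <<'E'
from h import *; from plant import readout,get_image
s=readout.state(); g=st2w(-70,68); print(s["t"]); goal(s,[*g,.08],YAW)
for n in("wrist","scene"):
    d=get_image(n);np.savez(n+"1.npz",**d);cv2.imwrite(f"pics/{n}1.png",d["color"] if n=="wrist" else cv2.resize(d["color"][120:280,160:310],None,fx=4,fy=3.7))
E
```

```text
2.9167
pos [0.5169 0.0288 0.0793] F [1.17 0.61 0.57] linear [ 0.6 15.2 -0.7] roll -0.2657638081029718 yaw 0.22636154651596477
```

View pics/wrist1.png

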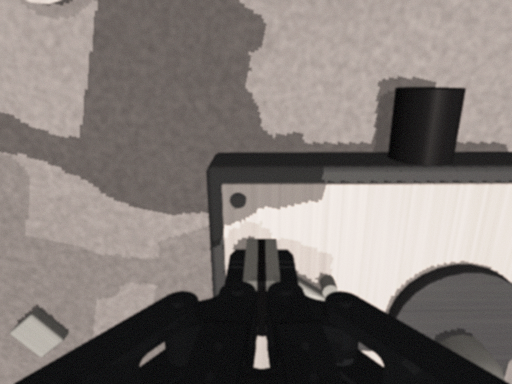

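View pics/scene1.png

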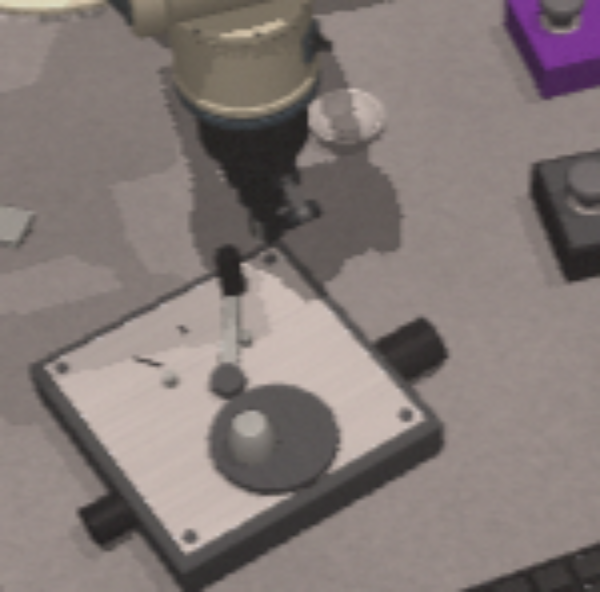

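Fingertips sit about 15 mm to the +y side of the knob, at z≈0.08, and everything is undisturbed. Now I push along the arc, first call to about q=0.3.

arm_command(
  deltas=[
    {"linear": [0, 8, 0], "roll": 0},
    {"linear": [0, 13, 0], "roll": 0},
    {"linear": [-2, 18, 0], "roll": 0},
    {"linear": [-4, 23, 0], "roll": 0},
    {"linear": [-6, 28, 0], "roll": 0},
    {"linear": [-8, 33, 0], "roll": 0},
    {"linear": [-10, 38, 0], "roll": 0},
    {"linear": [-10, 38, 0], "roll": 0},
  ],
)

```text
t: 3.68
tool_pos: [0.5156, -0.0117, 0.0794]
eef_rot: [3.121, 0.353, 0.0]
contact_force: [-0.1, -1.1, 0.1]
finger_gap: -0.003
```

```bash
python3 - <<'E'
from h import *; from plant import readout,get_image
s=readout.state(); g=st2w(-85,20); print(s["t"]); goal(s,[*g,.08],YAW)
for n in("scene",):
    d=get_image(n);np.savez(n+"2.npz",**d);cv2.imwrite(f"pics/{n}2.png",cv2.resize(d["color"][120:280,160:310],None,fx=4,fy=3.7))
E
```

```text
3.6833
pos [ 0.5156 -0.0117  0.0794] F [-0.08 -1.05  0.09] linear [-3.9 24.1 -0.6] roll -0.313916176580968 yaw 0.2255211291433902
```

View pics/scene2.png

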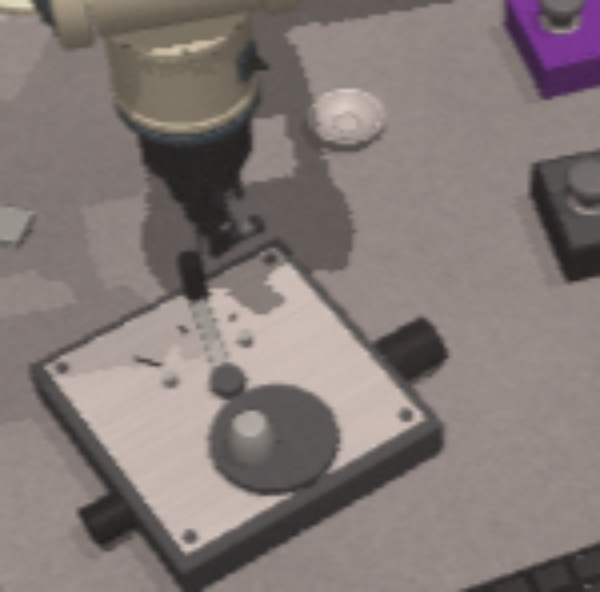

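The lever has left open: the knob top is now at crop (190,258). I carry on through the half-lock click.

arm_command(
  deltas=[
    {"linear": [-1, 4, 0], "roll": 0},
    {"linear": [-2, 8, 0], "roll": 0},
    {"linear": [-3, 12, 0], "roll": 0},
    {"linear": [-4, 16, 0], "roll": 0},
    {"linear": [-4, 20, 0], "roll": 0},
    {"linear": [-4, 24, 0], "roll": 0},
    {"linear": [-4, 24, 0], "roll": 0},
    {"linear": [-4, 24, 0], "roll": 0},
  ],
)

```text
t: 4.4
tool_pos: [0.5174, -0.0352, 0.0793]
eef_rot: [3.121, 0.354, 0.001]
contact_force: [0.4, 0.4, -0.2]
finger_gap: 0.003
```

```bash
python3 - <<'E'
from h import *; from plant import readout,get_image
s=readout.state(); print(s["t"]); goal(s,[*st2w(-81.2,-5),.08],YAW);goal(s,[*st2w(-75,-20),.08],YAW)
sc=dict(np.load("scene2.npz"))
k=ray(sc,(160+190/4-.4,120+259/3.7-.4),.11)[:2]-PIV;print("q",np.arctan2(k[1],k[0])-YAW-np.pi+.6,np.linalg.norm(k))
for n in("scene",):
    d=get_image(n);np.savez(n+"3.npz",**d);cv2.imwrite(f"pics/{n}3.png",cv2.resize(d["color"][120:280,160:310],None,fx=4,fy=3.7))
E
```

```text
4.4
pos [ 0.5174 -0.0352  0.0793] F [ 0.45  0.35 -0.2 ] linear [ 3.6 25.8 -0.7] roll -0.28720960013136343 yaw 0.22598724683437138
pos [ 0.5174 -0.0352  0.0793] F [ 0.45  0.35 -0.2 ] linear [ 9.8 40.8 -0.7] roll -0.28720960013136343 yaw 0.22598724683437138
q 0.32155928218729224 0.0829266604043561
```

View pics/scene3.png

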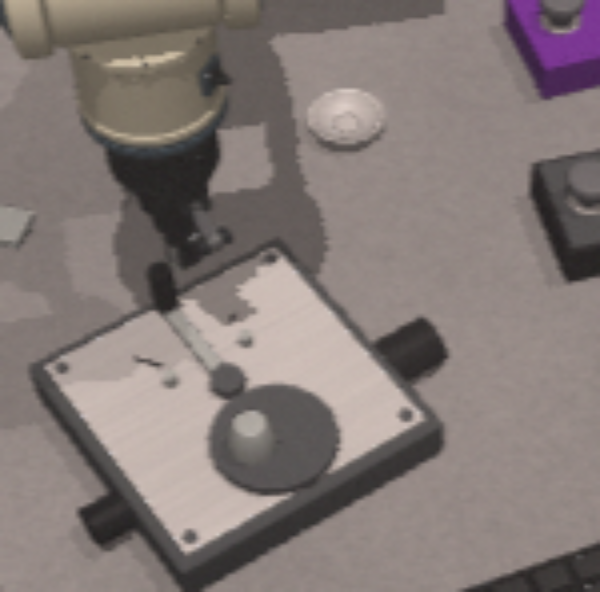

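The lever is now at half-lock: the knob top is at crop (158,268), pointing straight out of the stage front. Continuing to about q=0.95.

arm_command(
  deltas=[
    {"linear": [0, 5, 0], "roll": 0},
    {"linear": [0, 10, 0], "roll": 0},
    {"linear": [1, 15, 0], "roll": 0},
    {"linear": [2, 20, 0], "roll": 0},
    {"linear": [4, 25, 0], "roll": 0},
    {"linear": [5, 29, 0], "roll": 0},
    {"linear": [5, 29, 0], "roll": 0},
    {"linear": [5, 29, 0], "roll": 0},
  ],
)

```text
t: 5.12
tool_pos: [0.5288, -0.0622, 0.0793]
eef_rot: [3.121, 0.354, 0.001]
contact_force: [-0.5, -0.1, 0.3]
finger_gap: 0.0
```

```bash
python3 - <<'E'
from h import *; from plant import readout,get_image
s=readout.state(); print(s["t"]); goal(s,[*st2w(-73.3,-23),.08],YAW);goal(s,[*st2w(-71,-27),.08],YAW)
d=get_image("scene");np.savez("scene4.npz",**d);cv2.imwrite(f"pics/scene4.png",cv2.resize(d["color"][120:280,160:310],None,fx=4,fy=3.7))
E
```

```text
5.1167
pos [ 0.5288 -0.0622  0.0793] F [-0.48 -0.15  0.29] linear [ 6.6 14.9 -0.7] roll -0.2911660751683543 yaw 0.22591819331820293
pos [ 0.5288 -0.0622  0.0793] F [-0.48 -0.15  0.29] linear [ 8.9 18.9 -0.7] roll -0.2911660751683543 yaw 0.22591819331820293
```

View pics/scene4.png

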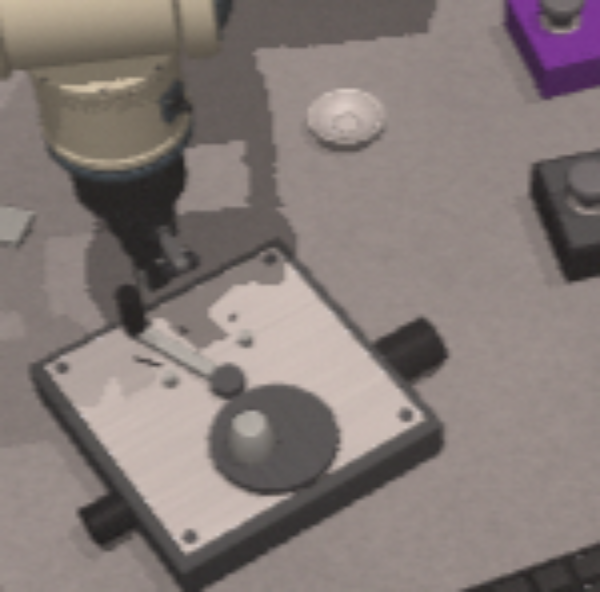

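arm_command(
  deltas=[
    {"linear": [1, 3, 0], "roll": 0},
    {"linear": [2, 6, 0], "roll": 0},
    {"linear": [3, 8, 0], "roll": 0},
    {"linear": [4, 10, 0], "roll": 0},
    {"linear": [5, 12, 0], "roll": 0},
    {"linear": [6, 14, 0], "roll": 0},
    {"linear": [7, 15, 0], "roll": 0},
    {"linear": [7, 15, 0], "roll": 0},
  ],
)

```text
t: 5.83
tool_pos: [0.539, -0.0752, 0.0793]
eef_rot: [3.121, 0.355, 0.0]
contact_force: [-0.3, 0.6, 0.4]
finger_gap: 0.001
```

```bash
python3 - <<'E'
from h import *; from plant import readout,get_image
s=readout.state(); print(s["t"]); goal(s,[*st2w(-73.3,-23),.08],YAW);goal(s,[*st2w(-71,-27),.08],YAW)
d=get_image("scene");np.savez("scene5.npz",**d);cv2.imwrite(f"pics/scene5.png",cv2.resize(d["color"][180:260,160:260],None,fx=8,fy=7.5,interpolation=cv2.INTER_CUBIC))
for q in (1.05,1.1,1.13,1.2):
  print(q,(proj(d,[*st2w(-85*np.cos(q-.6),-85*np.sin(q-.6)),.11])-[160,180])*[8,7.5]+3.5)
E
```

```text
5.8333
pos [ 0.539  -0.0752  0.0793] F [-0.33  0.59  0.39] linear [-0.5 -0.1 -0.7] roll -0.2685204860141038 yaw 0.22631343340999852
pos [ 0.539  -0.0752  0.0793] F [-0.33  0.59  0.39] linear [ 1.8  3.9 -0.7] roll -0.2685204860141038 yaw 0.22631343340999852
1.05 [240.94685666 156.06002774]
1.1 [234.46657833 164.3619192 ]
1.13 [230.81471627 169.45527486]
1.2 [223.00637769 181.64015994]
```

View pics/scene5.png

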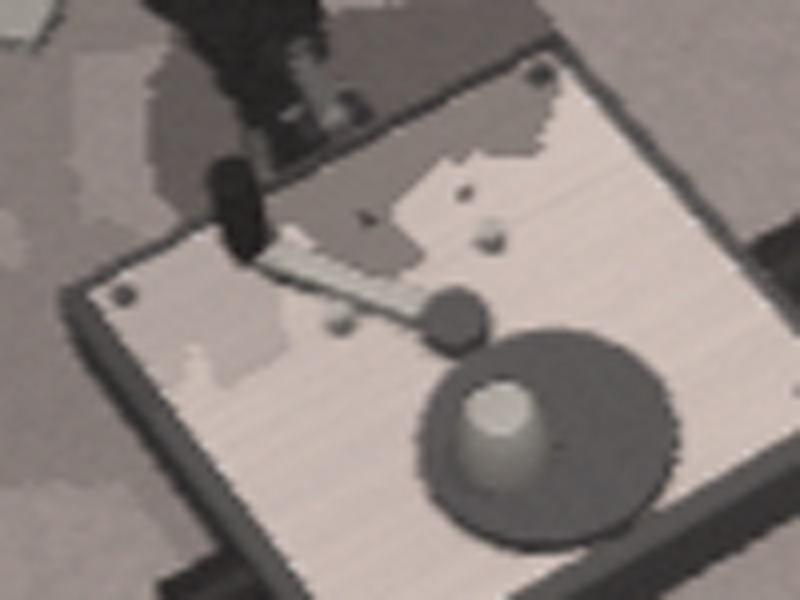

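The knob top is at about (230,170), so q≈1.13, right on the last ridge. I nudge it a little further.

arm_command(
  deltas=[
    {"linear": [0, 0.5, 0], "roll": 0},
    {"linear": [0.5, 1, 0], "roll": 0},
    {"linear": [0.5, 1.5, 0], "roll": 0},
    {"linear": [1, 2, 0], "roll": 0},
    {"linear": [1, 2.5, 0], "roll": 0},
    {"linear": [1, 3, 0], "roll": 0},
    {"linear": [1, 3, 0], "roll": 0},
    {"linear": [1, 3, 0], "roll": 0},
  ],
)

```text
t: 6.55
tool_pos: [0.5405, -0.0777, 0.0793]
eef_rot: [3.122, 0.355, 0.0]
contact_force: [0.4, 1.6, 1.0]
finger_gap: -0.0
```

```bash
python3 - <<'E'
from h import *; from plant import readout,get_image
s=readout.state(); print(s["t"]); goal(s,[*st2w(-71,-27),.08],YAW)
d=get_image("scene");np.savez("scene6.npz",**d);cv2.imwrite(f"pics/scene6.png",cv2.resize(d["color"][180:260,160:260],None,fx=8,fy=7.5,interpolation=cv2.INTER_CUBIC))
E
```

```text
6.55
pos [ 0.5405 -0.0777  0.0793] F [0.38 1.63 1.01] linear [ 1.   1.2 -0.7] roll -0.2716195510023064 yaw 0.2262593445222211
```

View pics/scene6.png

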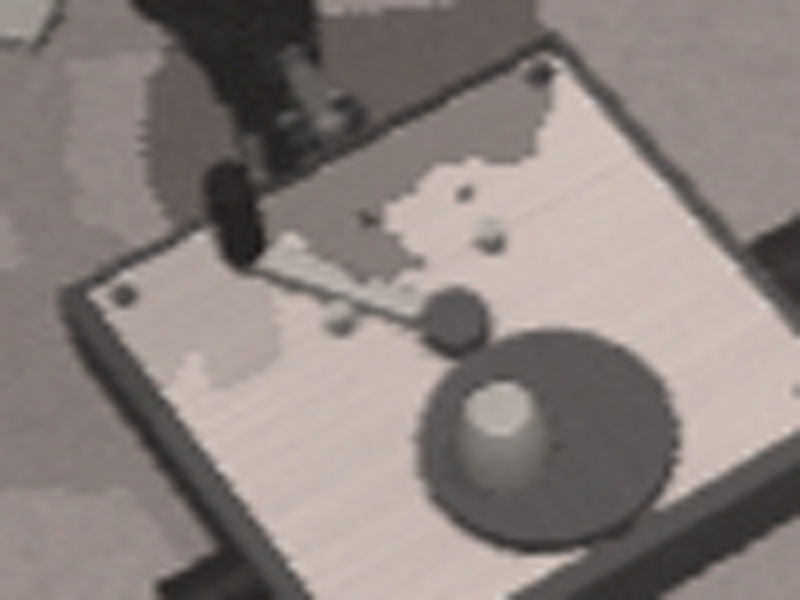

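arm_command(
  deltas=[
    {"linear": [0, 0.5, 0], "roll": 0},
    {"linear": [0.5, 1, 0], "roll": 0},
    {"linear": [0.5, 1.5, 0], "roll": 0},
    {"linear": [0.5, 1.5, 0], "roll": 0},
    {"linear": [0.5, 1.5, 0], "roll": 0},
    {"linear": [0.5, 1.5, 0], "roll": 0},
    {"linear": [0.5, 1.5, 0], "roll": 0},
    {"linear": [0.5, 1.5, 0], "roll": 0},
  ],
)

```text
t: 7.27
tool_pos: [0.5411, -0.0791, 0.0793]
eef_rot: [3.121, 0.355, -0.0]
contact_force: [0.4, -0.3, 0.5]
finger_gap: -0.001
```

```bash
python3 - <<'E'
from h import *; from plant import readout,get_image
s=readout.state(); print(s["t"]); goal(s,[*st2w(-71,-27),.08],YAW)
d=get_image("scene");np.savez("scene7.npz",**d);cv2.imwrite(f"pics/scene7.png",cv2.resize(d["color"][180:260,160:260],None,fx=8,fy=7.5,interpolation=cv2.INTER_CUBIC))
for n in (5,6,7):
    g=np.load(f"scene{n}.npz")["color"].astype(int).sum(2)
    sub=g[198:216,180:196]; ys,xs=np.nonzero(sub<110); print(n,len(xs),xs.mean()+180,ys.mean()+198, [ (xs[ys==r].mean()+180).round(2) for r in range(4,15) if (ys==r).any()])
E
```

```text
7.2667
pos [ 0.5411 -0.0791  0.0793] F [ 0.38 -0.35  0.49] linear [ 0.6 -0.3 -0.7] roll -0.2666936360881445 yaw 0.22634531795614632
5 17 190.11764705882354 209.35294117647058 [np.float64(191.0), np.float64(189.0), np.float64(188.5), np.float64(191.5), np.float64(190.33), np.float64(189.0), np.float64(190.67), np.float64(191.0)]
6 20 189.9 208.95 [np.float64(195.0), np.float64(189.0), np.float64(187.5), np.float64(188.0), np.float64(189.5), np.float64(191.0), np.float64(190.33)]
7 20 189.05 211.0 [np.float64(190.0), np.float64(188.0), np.float64(189.5), np.float64(188.75), np.float64(188.33), np.float64(189.5)]
```

View pics/scene7.png

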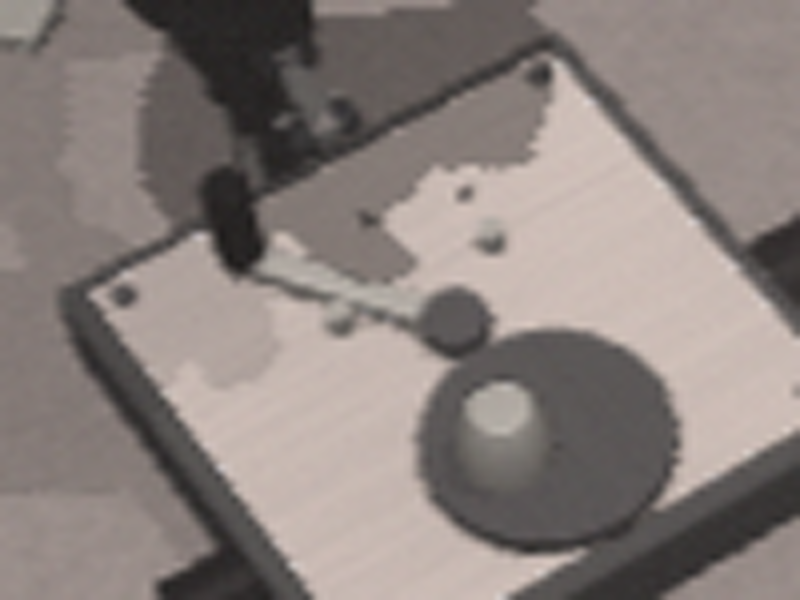

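The knob top is now at about (222,180), which matches the predicted locked pixel (223,182). The contact force is back to about 0, so it seems to have snapped home. I back off and check.

arm_command(
  deltas=[
    {"linear": [0, -5, 0], "roll": 0},
    {"linear": [0, -15, 0], "roll": 0},
    {"linear": [0, -30, 0], "roll": 0},
    {"linear": [0, -45, 0], "roll": 0},
    {"linear": [0, -55, -15], "roll": 0},
    {"linear": [0, -65, -35], "roll": 0},
    {"linear": [0, -75, -55], "roll": 0},
    {"linear": [0, -85, -75], "roll": 0},
  ],
)

```text
t: 7.98
tool_pos: [0.5213, 0.0052, 0.155]
eef_rot: [-3.121, -0.355, 0.001]
contact_force: [-0.3, 0.5, 0.1]
finger_gap: 0.002
```

```bash
python3 - <<'E'
from h import *; from plant import readout,get_image
s=readout.state(); print(s["t"]); goal(s,[.542,.351,.15],YAW)
d=get_image("scene");np.savez("scene8.npz",**d);cv2.imwrite(f"pics/scene8.png",cv2.resize(d["color"][180:260,160:260],None,fx=8,fy=7.5,interpolation=cv2.INTER_CUBIC))
for q in (1.1,1.13,1.16,1.2):
  print(q,(proj(d,[*st2w(-85*np.cos(q-.6),-85*np.sin(q-.6)),.11])-[160,180])*[8,7.5]+3.5)
E
```

```text
7.9833
pos [0.5213 0.0052 0.155 ] F [-0.31  0.46  0.07] linear [  97.9 -332.3    5.1] roll -0.24302760296626277 yaw 0.2267583681550092
1.1 [234.46657833 164.3619192 ]
1.13 [230.81471627 169.45527486]
1.16 [227.34455737 174.62775584]
1.2 [223.00637769 181.64015994]
```

View pics/scene8.png

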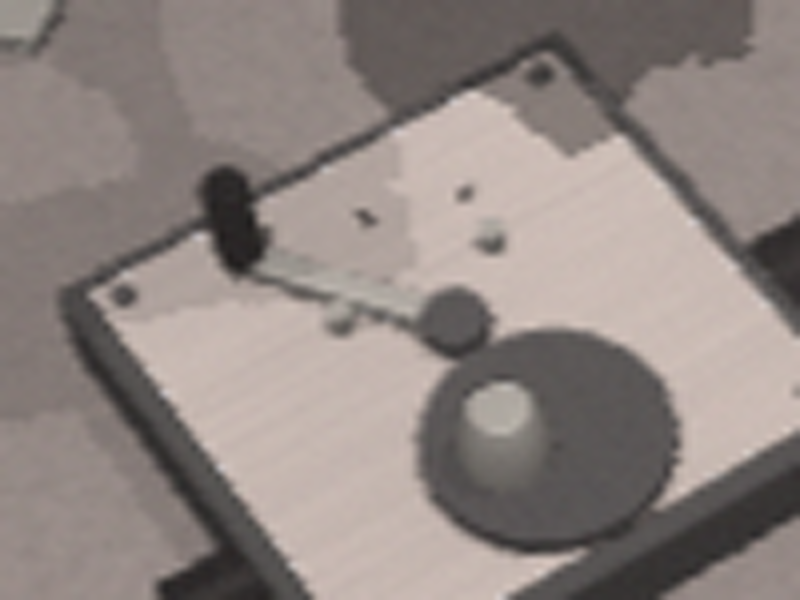

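```bash
python3 - <<'E'
from h import *
from plant import get_image
t=get_image("top");np.savez("top8.npz",**t)
for n,q,tag in ((0,0,"scene"),(8,1.2,"scene"),(0,0,"top"),(8,1.2,"top")):
    d=dict(np.load(f"{tag}{n}.npz")); im=cv2.resize(d["color"],None,fx=8,fy=8,interpolation=cv2.INTER_CUBIC).astype(int).sum(2)
    def P(q,z,r=85): return proj(d,[*st2w(-r*np.cos(q-.6),-r*np.sin(q-.6)),z])
    a=P(q,.11);b=P(q,.06);m=(a+b)/2
    x0,y0=(np.round(m)-11).astype(int)
    sub=im[y0*8:(y0+22)*8,x0*8:(x0+22)*8]
    mk=(sub<130).astype(np.uint8); nn,l,st,c=cv2.connectedComponentsWithStats(mk)
    i=1+np.argmin(np.linalg.norm(c[1:]-88,axis=1)); cen=c[i]/8+[x0,y0]-.44
    print(tag,n,"area",st[i],"measured",cen.round(2),"mid pred",m.round(2))
    for qq in np.arange(q-.1,q+.11,.05): print("   ",qq.round(2),((P(qq,.11)+P(qq,.06))/2).round(2))
A=cv2.resize(t["color"][120:215,250:360],None,fx=7,fy=6,interpolation=cv2.INTER_CUBIC);cv2.imwrite("pics/top8.png",A)
E
```

```text
scene 0 area [  74   68   41   72 1433] measured [217.44 194.55] mid pred [217.01 192.53]
    -0.1 [219.9  192.61]
    -0.05 [218.45 192.54]
    0.0 [217.01 192.53]
    0.05 [215.55 192.59]
    0.1 [214.1 192.7]
scene 8 area [  66   51   50  101 3033] measured [188.71 209.28] mid pred [188.58 208.49]
    1.1 [189.99 206.2 ]
    1.15 [189.25 207.33]
    1.2 [188.58 208.49]
    1.25 [187.97 209.67]
    1.3 [187.43 210.88]
top 0 area [  65   66   52   53 1932] measured [300.85 189.03] mid pred [301.07 188.65]
    -0.1 [298.45 187.55]
    -0.05 [299.75 188.13]
    0.0 [301.07 188.65]
    0.05 [302.42 189.1 ]
    0.1 [303.79 189.48]
top 8 area [154 170  22   6  67] measured [341.48 191.27] mid pred [331.88 180.86]
    1.1 [329.97 182.86]
    1.15 [330.95 181.88]
    1.2 [331.88 180.86]
    1.25 [332.76 179.79]
    1.3 [333.57 178.68]
```

View pics/top8.png

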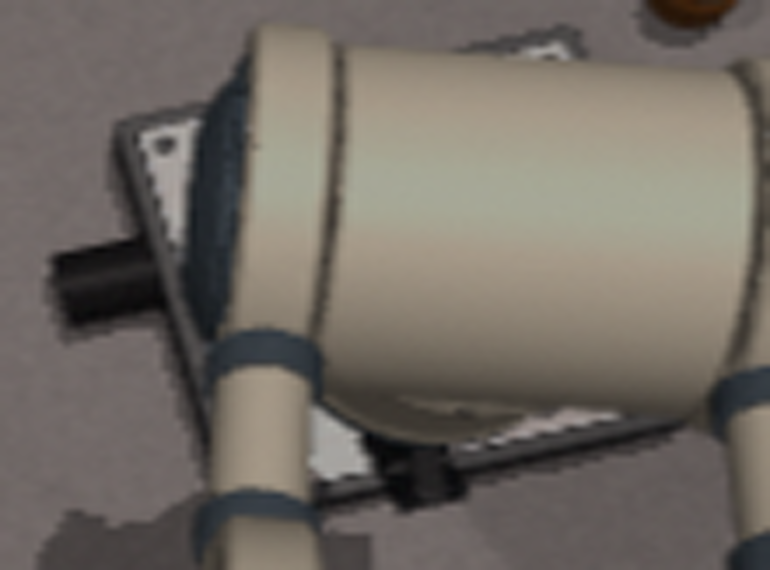

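arm_command(
  deltas=[
    {"linear": [8, -28, 0], "roll": 0},
    {"linear": [19, -66, 0], "roll": 0},
    {"linear": [30, -104, 0], "roll": 0},
    {"linear": [41, -142, 0], "roll": 0},
    {"linear": [52, -180, 0], "roll": 0},
    {"linear": [63, -218, 0], "roll": 0},
    {"linear": [74, -256, 0], "roll": 0},
    {"linear": [85, -290, 0], "roll": 0},
  ],
)

```text
t: 8.75
tool_pos: [0.5387, 0.3081, 0.1536]
eef_rot: [3.121, 0.356, -0.001]
contact_force: [1.1, -0.2, 1.3]
finger_gap: 0.0
```

```bash
python3 - <<'E'
from h import *
from plant import get_image,readout
s=readout.state(); print(s["t"]); goal(s,[.542,.351,.10],YAW)
for tag in("top","scene"):
    d=get_image(tag);np.savez(tag+"9.npz",**d)
    q=1.2;im=cv2.resize(d["color"],None,fx=8,fy=8,interpolation=cv2.INTER_CUBIC).astype(int).sum(2)
    def P(q,z,r=85): return proj(d,[*st2w(-r*np.cos(q-.6),-r*np.sin(q-.6)),z])
    m=(P(q,.11)+P(q,.06))/2
    x0,y0=(np.round(m)-11).astype(int)
    sub=im[y0*8:(y0+22)*8,x0*8:(x0+22)*8]
    nn,l,st,c=cv2.connectedComponentsWithStats((sub<130).astype(np.uint8))
    i=1+np.argmin(np.linalg.norm(c[1:]-88,axis=1)); print(tag,st[i],(c[i]/8+[x0,y0]-.44).round(2),m.round(2))
    x,y=(120,115) if tag=="top" else (160,130)
    cv2.imwrite(f"pics/{tag}9.png",cv2.resize(d["color"][y:y+150,x:x+200] if tag=="scene" else d["color"][y:y+110,150:360],None,fx=3.8,fy=3.8,interpolation=cv2.INTER_CUBIC))
E
```

```text
8.75
pos [0.5387 0.3081 0.1536] F [ 1.06 -0.24  1.26] linear [ 12.9 -41.   53.6] roll -0.2263918641739356 yaw 0.22704871657043704
top [  55   66   65   59 2363] [331.48 181.3 ] [331.88 180.86]
scene [  68   78   47   73 2001] [188.97 210.55] [188.58 208.49]
```

View pics/top9.png

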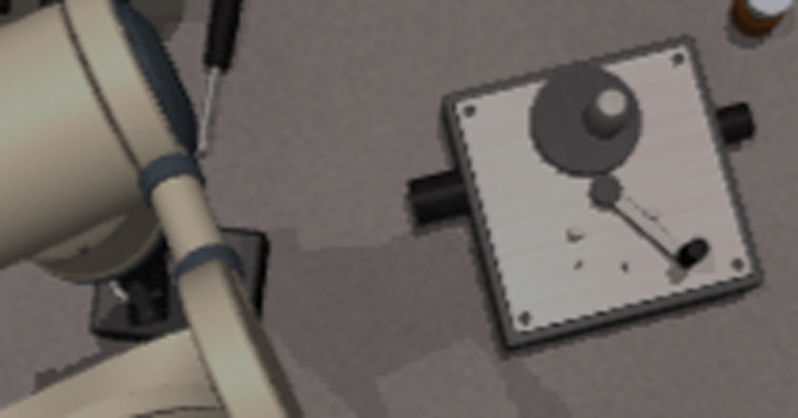

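View pics/scene9.png

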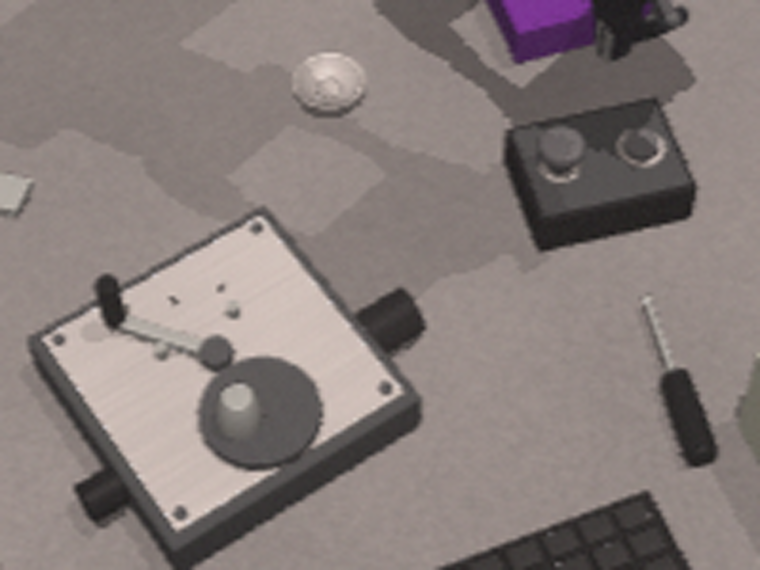

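Both views agree with q=1.2: the knob residual is the same as at open, to within 0.2 px. The loose things are unmoved. Next I go over the start button.

arm_command(
  deltas=[
    {"linear": [4, -12, 0], "roll": 0},
    {"linear": [9, -27, 0], "roll": 0},
    {"linear": [13, -41, 0], "roll": 0},
    {"linear": [13, -41, 15], "roll": 0},
    {"linear": [13, -41, 35], "roll": 0},
    {"linear": [13, -41, 55], "roll": 0},
    {"linear": [13, -41, 75], "roll": 0},
    {"linear": [13, -41, 83], "roll": 0},
  ],
)

```text
t: 9.52
tool_pos: [0.5422, 0.3482, 0.0687]
eef_rot: [3.121, 0.354, -0.005]
contact_force: [-0.1, -0.9, -0.2]
finger_gap: 0.002
```

```bash
python3 - <<'E'
from h import *
from plant import get_image,readout
s=readout.state(); print(s["t"],s["moment"]); goal(s,[.542,.351,.047],YAW)
d=get_image("scene");c=cv2.resize(d["color"][135:205,270:370],None,fx=5,fy=5,interpolation=cv2.INTER_CUBIC)
print((proj(d,s["tool_pos"])-[270,135])*5,(proj(d,[.542,.351,.054])-[270,135])*5)
w=get_image("wrist")["color"][150:384,120:400]
c=cv2.resize(c,(500,350));w=cv2.resize(w,(300,250));o=np.zeros((350,800,3),np.uint8);o[:,:500]=c;o[:250,500:]=w;cv2.imwrite("pics/b1.png",o)
E
```

```text
9.5167 [-0.02631151 -0.00389797  0.04397016]
pos [0.5422 0.3482 0.0687] F [-0.15 -0.86 -0.23] linear [ 0.5 -2.8 21.7] roll -0.29930404456890247 yaw 0.2257761589577368
[289.40908442 146.08754026] [290.99360599 158.98105987]
```

View pics/b1.png

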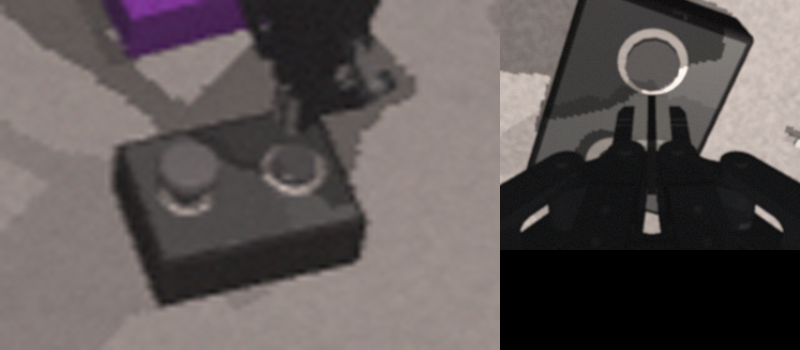

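```bash
python3 - <<'E'
from h import *
from plant import get_image,readout
s=readout.state(); d=get_image("wrist"); 
S=np.array([300/280,250/234]); f=lambda p:((proj(d,p)-[120,150])*S+[500,0]).round(1)
print(f(s["tool_pos"]),f([.542,.351,.054]))
print([ray(d,np.array([652.5-500,62.])/S+[120,150],z).round(4) for z in(.045,.054)],s["tool_pos"],s["t"])
E
```

```text
[649.2  86.7] [649.6  69.3]
[array([0.5434, 0.3521, 0.045 ]), array([0.5426, 0.3555, 0.054 ])] [0.54254443 0.34819126 0.06990959] 9.6167
```

```bash
python3 - <<'E'
from h import *
from plant import get_image,readout
s=readout.state(); 
d=get_image("scene");c=cv2.resize(d["color"][140:185,310:350],None,fx=10,fy=10,interpolation=cv2.INTER_CUBIC)
e=get_image("wrist");w=cv2.resize(e["color"][150:300,190:330],None,fx=2.8,fy=3,interpolation=cv2.INTER_CUBIC)
R=Ro.from_rotvec(s["eef_rot"]).as_matrix()
for x in(-14,0,14):
  for y in(-11,11):
    p=s["tool_pos"]+R@np.array([x,y,0])/1000
    a=(proj(d,p)-[310,140])*10;b=(proj(e,p)-[190,150])*[2.8,3]
    cv2.circle(c,tuple(int(v) for v in a),2,(0,0,255),-1);cv2.circle(w,tuple(int(v) for v in b),2,(0,0,255) if y>0 else (0,255,0),-1)
o=np.zeros((450,800,3),np.uint8);o[:,:400]=c;o[:,400:792]=w;cv2.imwrite("pics/b2.png",np.clip(o.astype(int)*1.6,0,255).astype(np.uint8))
E
```

```text
(no output)
```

View pics/b2.png

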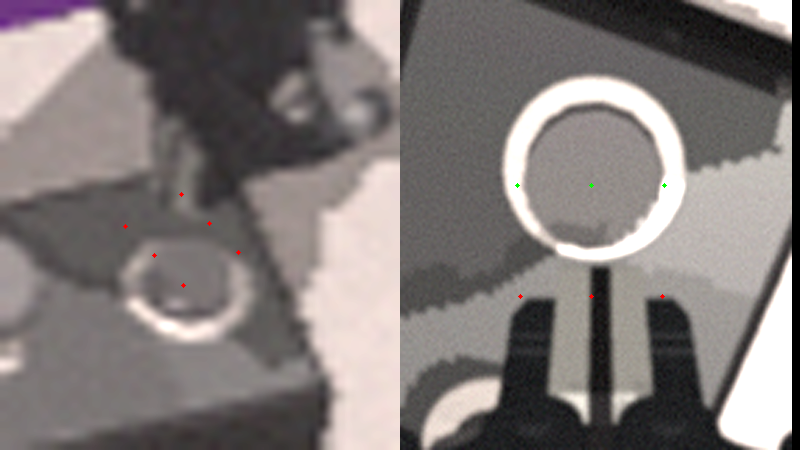

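The fingertips look about 15 mm higher in the pictures than the TCP that is stated. I descend gently and go by force.

arm_command(
  deltas=[
    {"linear": [0, -2, 0], "roll": 0},
    {"linear": [0, -4, 2], "roll": 0},
    {"linear": [0, -4, 5], "roll": 0},
    {"linear": [0, -4, 8], "roll": 0},
    {"linear": [0, -4, 11], "roll": 0},
    {"linear": [0, -4, 14], "roll": 0},
    {"linear": [0, -4, 14], "roll": 0},
    {"linear": [0, -4, 14], "roll": 0},
  ],
)

```text
t: 10.43
tool_pos: [0.5423, 0.3521, 0.057]
eef_rot: [3.121, 0.355, -0.001]
contact_force: [0.2, -0.2, 0.6]
finger_gap: 0.003
```

```bash
python3 - <<'E'
from h import *
from plant import get_image,readout
s=readout.state(); print(s["t"],s["moment"].round(3)); goal(s,[.542,.352,.048],YAW)
d=get_image("scene");c=cv2.resize(d["color"][140:185,310:350],None,fx=10,fy=10,interpolation=cv2.INTER_CUBIC)
e=get_image("wrist");w=cv2.resize(e["color"][150:300,190:330],None,fx=2.8,fy=3,interpolation=cv2.INTER_CUBIC)
o=np.zeros((450,800,3),np.uint8);o[:,:400]=c;o[:,400:792]=w;cv2.imwrite("pics/b3.png",np.clip(o.astype(int)*1.6,0,255).astype(np.uint8))
E
```

```text
10.4333 [ 0.04   0.034 -0.008]
pos [0.5423 0.3521 0.057 ] F [ 0.21 -0.25  0.65] linear [-0.3  0.   9. ] roll -0.27217432930128893 yaw 0.22624966181428524
```

View pics/b3.png

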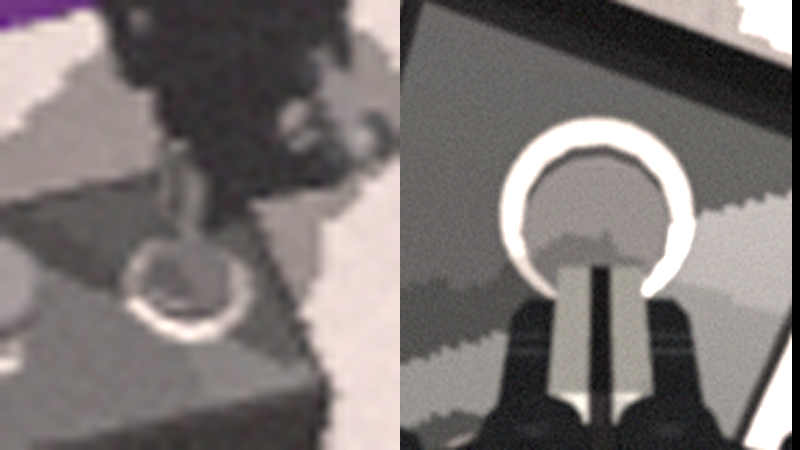

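```bash
python3 - <<'E'
from h import *
from plant import get_image,readout
s=readout.state(); d=get_image("scene");e=get_image("wrist")
def line(d,uv):
    a=ray(d,uv,0.);b=ray(d,uv,.1);return a,(b-a)/np.linalg.norm(b-a)
def tri(u,v):
    (a,n),(b,m)=line(d,u),line(e,v);t=np.linalg.lstsq(np.c_[n,-m],b-a,rcond=None)[0];p,q=a+t[0]*n,b+t[1]*m;return ((p+q)/2).round(4),np.linalg.norm(p-q)
print("tip",tri((329-.5,163-.5),(190+200/2.8-.5,150+265/3-.5)))
print("cap",tri((310+188/10-.5,140+275/10-.5),(190+197/2.8-.5,150+222/3-.5)))
print(s["tool_pos"],s["t"])
E
```

```text
tip (array([0.5409, 0.3533, 0.0711]), np.float64(0.005237491551733899))
cap (array([0.5416, 0.353 , 0.0507]), np.float64(0.0022246873437093938))
[0.54243771 0.35219346 0.05729476] 10.5333
```

arm_command(
  deltas=[
    {"linear": [0, 0, 1], "roll": 0},
    {"linear": [0, 0, 2], "roll": 0},
    {"linear": [0, 0, 3], "roll": 0},
    {"linear": [0, 0, 4], "roll": 0},
    {"linear": [0, 0, 5], "roll": 0},
    {"linear": [0, 0, 6], "roll": 0},
    {"linear": [0, 0, 6], "roll": 0},
    {"linear": [0, 0, 6], "roll": 0},
  ],
)

```text
t: 11.3
tool_pos: [0.5423, 0.3522, 0.0512]
eef_rot: [3.121, 0.355, -0.0]
contact_force: [-0.2, -0.0, 0.3]
finger_gap: -0.002
```

```bash
cat > look.py <<'E'
import sys
from h import *
from plant import get_image,readout
s=readout.state(); print(s["t"],s["moment"].round(3)); goal(s,[.542,.352,.048],YAW)
d=get_image("scene");c=cv2.resize(d["color"][140:185,310:350],None,fx=10,fy=10,interpolation=cv2.INTER_CUBIC)
e=get_image("wrist");w=cv2.resize(e["color"][150:300,190:330],None,fx=2.8,fy=3,interpolation=cv2.INTER_CUBIC)
o=np.zeros((450,800,3),np.uint8);o[:,:400]=c;o[:,400:792]=w;cv2.imwrite(sys.argv[1],np.clip(o.astype(int)*1.6,0,255).astype(np.uint8))
print([readout.state()["contact_force"].round(2).tolist()])
E
python3 look.py pics/b4.png
```

```text
11.3 [-0.015  0.023 -0.015]
pos [0.5423 0.3522 0.0512] F [-0.21 -0.01  0.32] linear [-0.4  0.1  3.2] roll -0.2671653155308784 yaw 0.22633708559685664
[[-0.55, 0.54, 0.01]]
```

View pics/b4.png

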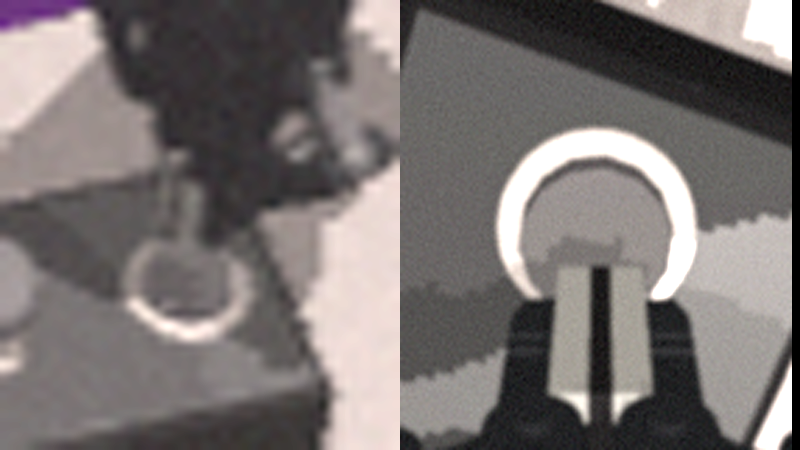

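No contact at TCP z 0.051, so the real tips end about 14 mm above the stated TCP, as the pictures suggest. I continue down slowly.

arm_command(
  deltas=[
    {"linear": [0, 0, 1.5], "roll": 0},
    {"linear": [0, 0, 3], "roll": 0},
    {"linear": [0, 0, 4.5], "roll": 0},
    {"linear": [0, 0, 6], "roll": 0},
    {"linear": [0, 0, 7], "roll": 0},
    {"linear": [0, 0, 8], "roll": 0},
    {"linear": [0, 0, 8], "roll": 0},
    {"linear": [0, 0, 8], "roll": 0},
  ],
)

```text
t: 12.07
tool_pos: [0.5424, 0.3522, 0.0432]
eef_rot: [3.121, 0.355, -0.0]
contact_force: [0.9, -0.2, 0.4]
finger_gap: -0.0
```

```bash
python3 look.py pics/b5.png
```

```text
12.0667 [-0.057  0.001 -0.004]
pos [0.5424 0.3522 0.0432] F [ 0.9  -0.22  0.36] linear [-0.4  0.1 -4.8] roll -0.26495412206063723 yaw 0.22637567820331095
[[0.16, -0.87, 0.54]]
```

View pics/b5.png

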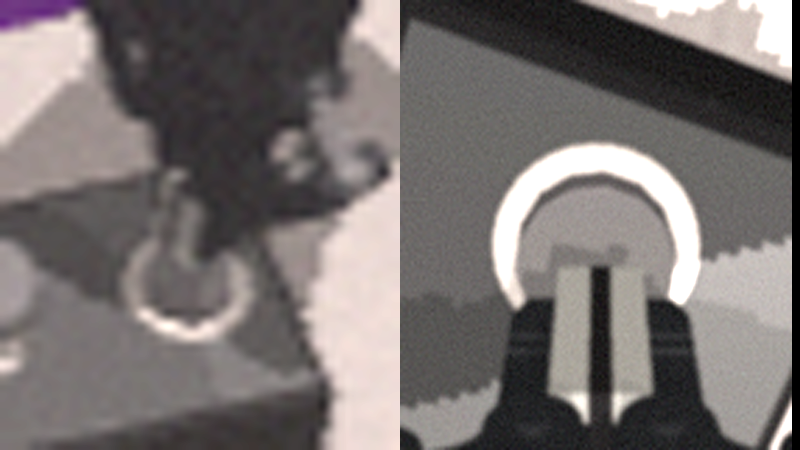

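```bash
python3 - <<'E'
from h import *
from plant import get_image,readout
s=readout.state(); d=get_image("scene");e=get_image("wrist");R=Ro.from_rotvec(s["eef_rot"]).as_matrix()
T=e["world_to_cam"];c=-T[:3,:3].T@T[:3,3];print("cam in tool",(R.T@(c-s["tool_pos"])*1000).round(1),"axis",(R.T@T[2,:3]).round(3))
for h in (0,7,14,21,28):
  for y in (-11,0,11):
    p=s["tool_pos"]+R@np.array([0,y,-h])/1000
    print(h,y,((proj(e,p)-[190,150])*[2.8,3]+[400,0]).round(0),((proj(d,p)-[310,140])*10).round(0))
E
```

```text
cam in tool [   1.1  -80.2 -169.5] axis [-0.001  0.312  0.95 ]
0 -11 [594. 187.] [210. 273.]
0 0 [594. 244.] [183. 289.]
0 11 [594. 298.] [155. 305.]
7 -11 [594. 203.] [212. 259.]
7 0 [594. 261.] [185. 275.]
7 11 [594. 317.] [157. 291.]
14 -11 [593. 219.] [215. 245.]
14 0 [594. 280.] [187. 261.]
14 11 [594. 338.] [160. 277.]
21 -11 [593. 237.] [217. 231.]
21 0 [593. 300.] [190. 247.]
21 11 [593. 360.] [162. 264.]
28 -11 [593. 257.] [220. 217.]
28 0 [593. 322.] [192. 233.]
28 11 [593. 384.] [164. 250.]
```

Still no contact. The gap between the tip and its shadow is shrinking steadily (30, 25, 18 px), so I keep descending and watch the force.

arm_command(
  deltas=[
    {"linear": [0, 0, 1], "roll": 0},
    {"linear": [0, 0, 2], "roll": 0},
    {"linear": [0, 0, 3], "roll": 0},
    {"linear": [0, 0, 4], "roll": 0},
    {"linear": [0, 0, 5], "roll": 0},
    {"linear": [0, 0, 6], "roll": 0},
    {"linear": [0, 0, 6], "roll": 0},
    {"linear": [0, 0, 6], "roll": 0},
  ],
)

```text
t: 12.93
tool_pos: [0.5423, 0.3523, 0.0372]
eef_rot: [-3.121, -0.355, 0.0]
contact_force: [0.1, 0.2, -1.6]
finger_gap: -0.002
```

```bash
python3 look.py pics/b6.png
```

```text
12.9333 [-0.016  0.053 -0.042]
pos [0.5423 0.3523 0.0372] F [ 0.05  0.19 -1.56] linear [ -0.4   0.2 -10.8] roll -0.2645471514101884 yaw 0.22638278118112026
[[-0.18, -0.47, 0.2]]
```

View pics/b6.png

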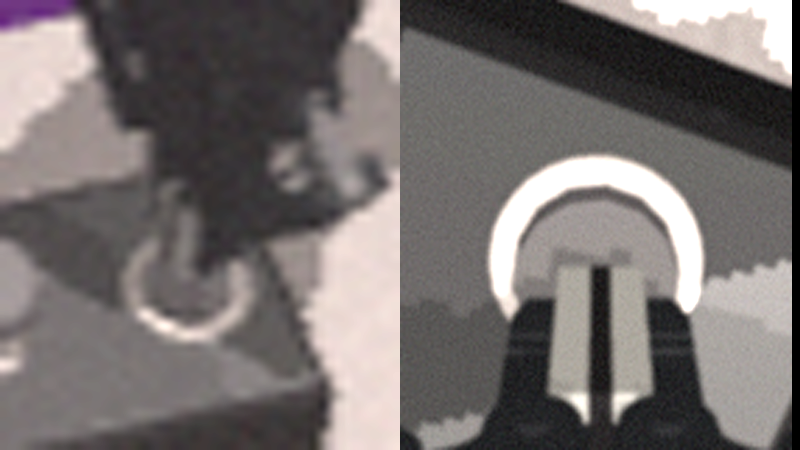

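arm_command(
  deltas=[
    {"linear": [0, -1, 1], "roll": 0},
    {"linear": [0, -2, 2], "roll": 0},
    {"linear": [0, -3, 3], "roll": 0},
    {"linear": [0, -3, 4], "roll": 0},
    {"linear": [0, -3, 5], "roll": 0},
    {"linear": [0, -3, 6], "roll": 0},
    {"linear": [0, -3, 6], "roll": 0},
    {"linear": [0, -3, 6], "roll": 0},
  ],
)

```text
t: 13.7
tool_pos: [0.5417, 0.3551, 0.0312]
eef_rot: [3.121, 0.355, -0.0]
contact_force: [0.3, -0.3, -0.4]
finger_gap: -0.002
```

```bash
python3 look.py pics/b7.png
```

```text
13.7 [ 0.01   0.032 -0.021]
pos [0.5417 0.3551 0.0312] F [ 0.3  -0.34 -0.4 ] linear [ -0.4   3.1 -16.8] roll -0.2678692721313628 yaw 0.22632479923638704
[[0.38, -0.24, -0.34]]
```

View pics/b7.png

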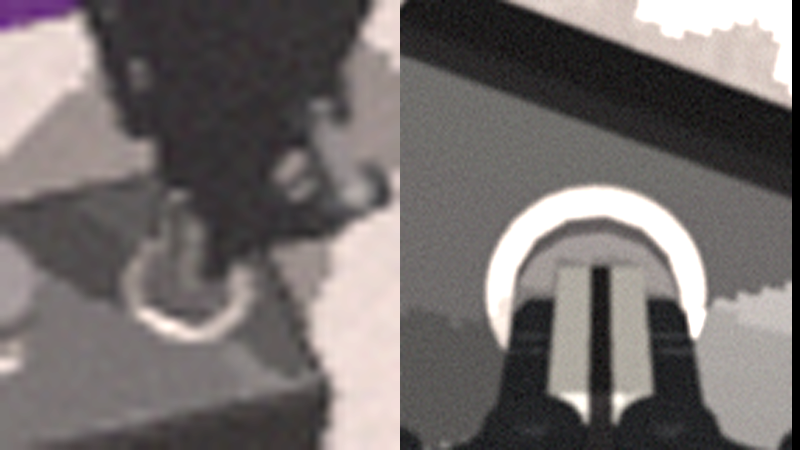

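The gap between tip and shadow is nearly closed, so contact is a few mm away. Now small steps.

arm_command(
  deltas=[
    {"linear": [0, 0, 0.5], "roll": 0},
    {"linear": [0, 0, 1], "roll": 0},
    {"linear": [0, 0, 1.5], "roll": 0},
    {"linear": [0, 0, 2], "roll": 0},
    {"linear": [0, 0, 2.5], "roll": 0},
    {"linear": [0, 0, 3], "roll": 0},
    {"linear": [0, 0, 3], "roll": 0},
    {"linear": [0, 0, 3], "roll": 0},
  ],
)

```text
t: 14.47
tool_pos: [0.5417, 0.3552, 0.0282]
eef_rot: [3.121, 0.355, -0.0]
contact_force: [0.2, -0.9, -0.4]
finger_gap: 0.002
```

```bash
python3 look.py pics/b8.png
```

```text
14.4667 [0.042 0.002 0.001]
pos [0.5417 0.3552 0.0282] F [ 0.18 -0.87 -0.44] linear [ -0.4   3.1 -19.8] roll -0.2663522209584042 yaw 0.2263512767742764
[[0.54, -0.49, -0.21]]
```

View pics/b8.png

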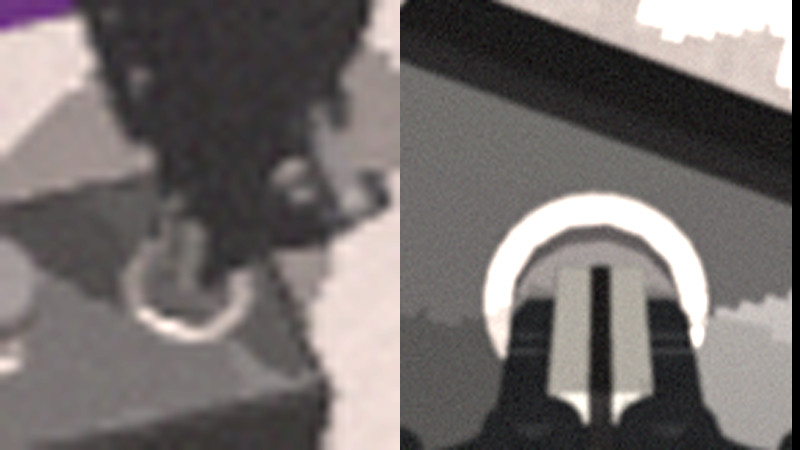

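arm_command(
  deltas=[
    {"linear": [0, 0, 0.5], "roll": 0},
    {"linear": [0, 0, 1], "roll": 0},
    {"linear": [0, 0, 1.5], "roll": 0},
    {"linear": [0, 0, 2], "roll": 0},
    {"linear": [0, 0, 2.5], "roll": 0},
    {"linear": [0, 0, 3], "roll": 0},
    {"linear": [0, 0, 3], "roll": 0},
    {"linear": [0, 0, 3], "roll": 0},
  ],
)

```text
t: 15.23
tool_pos: [0.5417, 0.3552, 0.0253]
eef_rot: [-3.121, -0.355, -0.0]
contact_force: [0.2, -0.4, 2.4]
finger_gap: -0.002
```

```bash
python3 look.py pics/b9.png
```

```text
15.2333 [-0.071  0.041  0.035]
pos [0.5417 0.3552 0.0253] F [ 0.24 -0.37  2.37] linear [ -0.5   3.2 -22.7] roll -0.26442433564451356 yaw 0.22638492472060465
[[-0.19, -0.08, 2.57]]
```

View pics/b9.png

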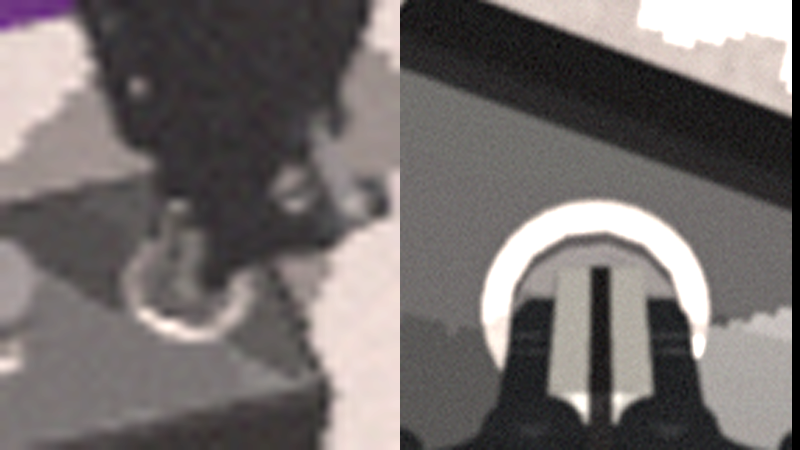

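Contact: 2.4 N upward. Pressing on until the force shows the end stop.

arm_command(
  deltas=[
    {"linear": [0, 0, 0.5], "roll": 0},
    {"linear": [0, 0, 1], "roll": 0},
    {"linear": [0, 0, 1.5], "roll": 0},
    {"linear": [0, 0, 2], "roll": 0},
    {"linear": [0, 0, 2.5], "roll": 0},
    {"linear": [0, 0, 3], "roll": 0},
    {"linear": [0, 0, 3], "roll": 0},
    {"linear": [0, 0, 3], "roll": 0},
  ],
)

```text
t: 16.0
tool_pos: [0.5418, 0.3552, 0.0223]
eef_rot: [-3.121, -0.355, -0.0]
contact_force: [0.1, -0.2, 3.4]
finger_gap: 0.0
```

```bash
python3 look.py pics/b10.png
```

```text
16.0 [-0.024  0.144  0.032]
pos [0.5418 0.3552 0.0223] F [ 0.09 -0.22  3.41] linear [ -0.5   3.2 -25.7] roll -0.2689993405149671 yaw 0.22630507582232046
[[-0.85, -0.28, 3.92]]
```

arm_command(
  deltas=[
    {"linear": [0, 0, 0.5], "roll": 0},
    {"linear": [0, 0, 1], "roll": 0},
    {"linear": [0, 0, 1.5], "roll": 0},
    {"linear": [0, 0, 2], "roll": 0},
    {"linear": [0, 0, 2], "roll": 0},
    {"linear": [0, 0, 2], "roll": 0},
    {"linear": [0, 0, 2], "roll": 0},
    {"linear": [0, 0, 2], "roll": 0},
  ],
)

```text
t: 16.77
tool_pos: [0.5418, 0.3552, 0.0209]
eef_rot: [-3.121, -0.355, -0.001]
contact_force: [-3.9, -1.8, 13.8]
finger_gap: 0.001
```

```bash
python3 look.py pics/b11.png
```

```text
16.7667 [-0.372  0.533  0.019]
pos [0.5418 0.3552 0.0209] F [-3.85 -1.81 13.76] linear [ -0.5   3.1 -27.1] roll -0.2673976164577807 yaw 0.22633303118082676
[[-4.03, -1.09, 13.31]]
```

View pics/b11.png

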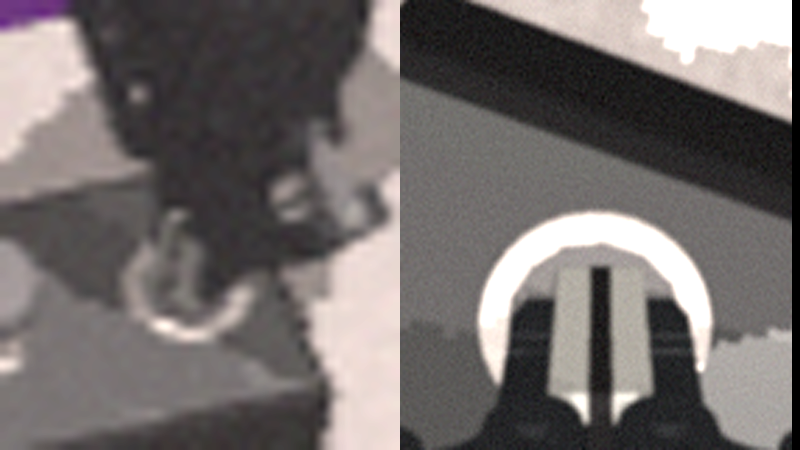

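```bash
python3 - <<'E'
import cv2,numpy as np
a=[cv2.imread(f"pics/b{i}.png")[180:380,470:730] for i in (8,9,10,11)]
o=np.vstack([np.hstack(a[:2]),np.hstack(a[2:])]);cv2.imwrite("pics/z.png",cv2.resize(o,None,fx=1.5,fy=1.45,interpolation=cv2.INTER_CUBIC))
E
```

```text
(no output)
```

View pics/z.png

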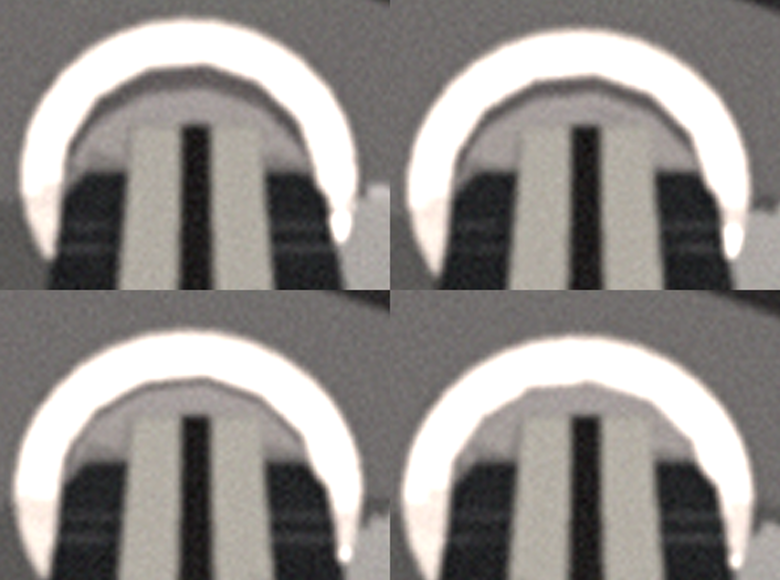

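```bash
python3 - <<'E'
import cv2,numpy as np
for i in (7,8,9,10,11):
    g=cv2.imread(f"pics/b{i}.png",0).astype(float)[:, 575:592].mean(1)
    y0=int(np.argmax(g[150:300]>235))+150
    y=y0
    while g[y]>190:y+=1
    z=y
    seg=g[y:265]; 
    print(i,"ring top",y0,"ring inner",y,seg.round(0)[:32].astype(int).tolist())
E
```

```text
7 ring top 189 ring inner 218 [184, 160, 134, 113, 103, 95, 89, 90, 92, 93, 94, 98, 100, 102, 108, 116, 123, 133, 142, 149, 155, 158, 159, 158, 158, 157, 157, 157, 157, 157, 156, 155]
8 ring top 196 ring inner 226 [178, 150, 131, 112, 99, 96, 93, 91, 92, 94, 95, 96, 99, 102, 105, 112, 122, 131, 140, 147, 151, 155, 158, 160, 161, 160, 159, 158, 158, 158, 158, 158]
9 ring top 204 ring inner 234 [174, 144, 120, 108, 98, 91, 91, 94, 96, 100, 108, 118, 126, 137, 147, 153, 159, 163, 163, 162, 161, 159, 157, 157, 158, 158, 159, 160, 159, 157, 154]
10 ring top 211 ring inner 242 [178, 156, 138, 128, 129, 134, 141, 149, 157, 161, 161, 161, 162, 162, 162, 161, 161, 160, 159, 159, 158, 157, 156]
11 ring top 215 ring inner 247 [184, 169, 165, 161, 159, 160, 161, 160, 160, 160, 160, 160, 160, 160, 160, 159, 157, 155]
```

The cap's side-wall band in the wrist view shrank from 17 px to 0, which is about 6 mm of travel. With the force jumping to 14 N, the button is bottomed. Now I let go, straight up.

arm_command(
  deltas=[
    {"linear": [0, 0, -4], "roll": 0},
    {"linear": [0, 0, -10], "roll": 0},
    {"linear": [0, 0, -25], "roll": 0},
    {"linear": [0, 0, -45], "roll": 0},
    {"linear": [0, 0, -70], "roll": 0},
    {"linear": [0, 0, -100], "roll": 0},
    {"linear": [0, 0, -130], "roll": 0},
    {"linear": [0, 0, -160], "roll": 0},
  ],
)

```text
t: 17.53
tool_pos: [0.5413, 0.3549, 0.1816]
eef_rot: [3.121, 0.355, -0.001]
contact_force: [0.5, 0.7, -0.5]
finger_gap: 0.001
```

arm_command(
  deltas=[
    {"linear": [-10, 5, 0], "roll": 0},
    {"linear": [-30, 15, 0], "roll": 0},
    {"linear": [-50, 25, 0], "roll": 0},
    {"linear": [-70, 30, 0], "roll": 0},
    {"linear": [-90, 30, 0], "roll": 0},
    {"linear": [-100, 30, 0], "roll": 0},
    {"linear": [-100, 30, 0], "roll": 0},
    {"linear": [-100, 30, 0], "roll": 0},
  ],
)

```text
t: 18.2
tool_pos: [0.4514, 0.3038, 0.1806]
eef_rot: [-3.121, -0.355, -0.001]
contact_force: [0.1, -0.4, 0.1]
finger_gap: -0.001
```

```bash
python3 - <<'E'
from h import *
from plant import get_image,readout
s=readout.state(); print(s["t"],s["tool_pos"],s["contact_force"])
for tag in("top","scene"):
    d=get_image(tag);cv2.imwrite(f"pics/{tag}F.png",cv2.resize(d["color"],(768,576)))
    q=1.2;im=cv2.resize(d["color"],None,fx=8,fy=8,interpolation=cv2.INTER_CUBIC).astype(int).sum(2)
    m=sum(proj(d,[*st2w(-85*np.cos(.6),-85*np.sin(.6)),z]) for z in(.11,.06))/2
    x0,y0=(np.round(m)-11).astype(int)
    n,l,st,c=cv2.connectedComponentsWithStats((im[y0*8:(y0+22)*8,x0*8:(x0+22)*8]<130).astype(np.uint8))
    i=1+np.argmin(np.linalg.norm(c[1:]-88,axis=1)); print(tag,st[i],(c[i]/8+[x0,y0]-.44).round(2),m.round(2))
E
```

```text
18.2 [0.45141349 0.30381687 0.18058114] [ 0.11989106 -0.37755765  0.14990893]
top [  55   66   65   59 2368] [331.47 181.3 ] [331.88 180.86]
scene [102  75   3   2   4] [190.44 206.  ] [188.58 208.49]
```

View pics/topF.png

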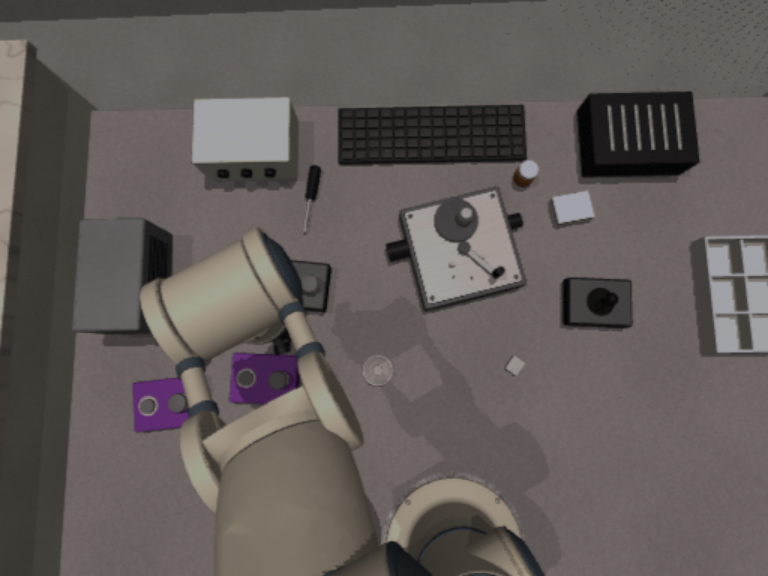

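View pics/sceneF.png

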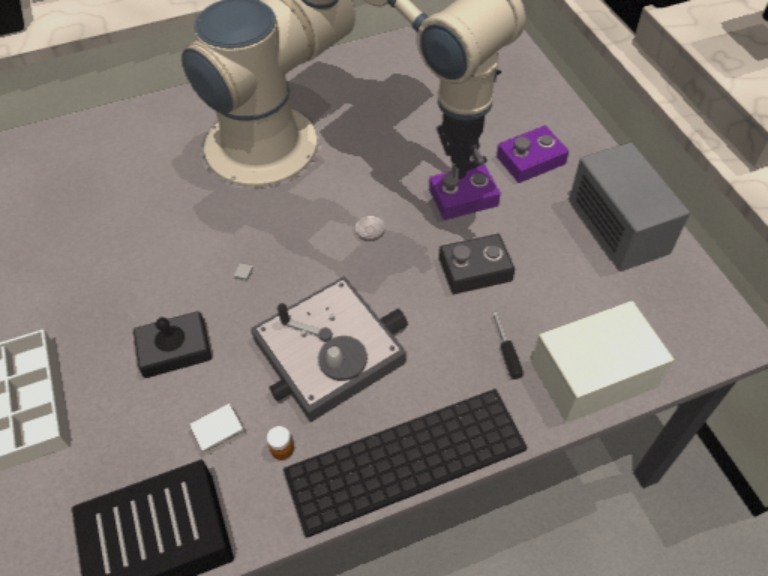

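The lever is still locked (top knob at (331.47,181.30), same as before the press). The start button is up again, the stop button is untouched and the loose items have not moved. The gripper hangs free at z=0.18. Handing in.

```bash
python3 -c "
from plant import job
print(job.hand_in())"
```

```text
the job is handed in; nothing more can be done
None
```

I pushed the lever from open, through the half-lock click, to the locked stop. Then I pressed the start button on the dark control box once, fully down, and released it. I handed in at about 18 s; no verdict is reported.

**Lever:** In the last top view the knob is within 0.2 px of where q = 1.2 puts it, using the same offset as at open. The highest force in my readings while pushing was about 1.7 N; these were taken at the end of each move, so the brief peaks over the ridges were not seen.

**Start button:** The cap sank until its side wall vanished in the wrist view, about 6 mm. The force then jumped from about 3.5 N to 14 N at the end stop. In the last scene picture the button looks up again, the stop button looks untouched, and the loose items look unmoved. The gripper is clear, with about 0 N on it.

**Checks that disagreed or failed:**
- **Fingertip height:** The tips met the button with the TCP about 27 mm lower than its stated position at the very end of the fingers implies. I descended by force and pictures instead. It also means the lever was pushed close to the top of its knob.
- **Last knob check in the scene view:** The automatic measurement failed there because it picked up a speck. The lever's final position rests on the top view and on looking at the scene picture.

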